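# Slide the slate coaster out over the edge of the serving stand

### The job

On the wooden serving stand, push the dark slate coaster with the fingertips toward the stand's long edge nearest the robot, until about 3 cm of the coaster sticks out over that edge, square to it, so that it can be taken by its rim later. Only slide it: it must not be lifted or knocked off, and the cork coaster, the cup and the salt shaker are to stay where they are.

Things in the scene. Friction and masses are not known exactly. Their poses are not given: they have to be found in the camera images.
- serving_stand: Fixed serving stand: brown wooden top 180 mm (its x) by 260 mm (its y), 16 mm thick, on a dark turned foot 100 mm wide in the middle. Origin: centre of the foot's underside, on the worktop; z up. Upper face flat at z = 62 mm. The long edge nearest the robot is at x = -90 mm in its own frame (-x points roughly to the robot), the other at +90 mm, the short edges at y = +-130 mm.
- slate_coaster: Loose square slate coaster, dark grey, almost black, 96 x 96 x 10 mm, 0.1 to 0.2 kg, edges rounded 2 mm, flat on either half of the stand's top (place swapped with the cork one at random), turned up to 0.2 rad from square to the stand. Origin: centre of its underside; x, y along its sides, z up. Slides with ordinary friction, stays where left.
- cork_coaster: Bystander: loose pale wooden square coaster with a round cork inlay, 96 x 96 x 10 mm, on the other half of the stand's top, about 130 mm from the slate one along the stand's y. Origin: centre of its underside, z up.
- espresso_cup: Bystander: loose white espresso cup with a terracotta-red inside, 62 x 87 mm with the handle and 51 mm high, standing on the worktop to the right of the stand. Origin: centre of the underside of its bounding box.
- salt_shaker: Bystander: loose clear salt shaker with a grey cap, 44 x 44 x 90 mm, standing on the worktop to the right of the cup. Origin: centre of its underside.
Things that resemble listed ones, but are neither listed nor needed, are in the scene too. Leave any blue, orange or red look-alike of the slate_coaster alone.

How it is judged:
By the outcome, as a careful person would: the job done as asked, in the order asked, and still so for the second after the job is handed in, with the robot touching nothing.
It also fails if it takes over 48 s, if anything falls off the work surface, if the arm or the gripper's body presses on something with over 40 N, if the wrist force passes 120 N, or if a joint passes its speed limit or range.

### The arm

A 6-joint arm with a two-finger parallel gripper is mounted at the origin on a cart in front of the work surface, level with it; the furniture and walls round the work are solid. World frame = base frame: x ahead of the robot, y to its left, z up, the work surface at z = 0. Lengths are in m, angles in degrees, forces in N, time in s.
With the tool pointing down it reaches from about 0.4 to 0.925 m from the base axis. Payload 12.5 kg.
Tool frame: the origin (TCP) lies on the centre line of the jaws, within the pads' length; the fingertips stand 22 mm ahead of it and the grasp point (between the pads) lies 3 mm ahead of it; z points along the fingers, y is the line along which they close (so a half turn about z gives the same grasp; the last joint's range is limited). The gripper opens to 95 mm and grips with 3 to 60 N. Pads are 20 mm wide; open, the fingers measure 119 mm over their backs; the gripper's body (75 mm by 180 mm) begins 59 mm behind the grasp point.
Start: joints at [-6.05, 28.126, 89.318, -0, 62.55, -6.05], TCP at [0.625, 0, 0.237] pointing down, gripper open.
Joint ranges: [-177.58, 177.58], [-47.91, 125.51], [2.72, 160], [-65.01, 245.01], [3.68, 167.84], [-153.87, 153.87]. Speed limits (degrees/s): [127.2, 127.2, 159.86, 180, 180, 180].

### API

Orientations are given as [roll, pitch, yaw] about the fixed x, y, z axes, in that order (R = Rz(yaw) Ry(pitch) Rx(roll)).
In Python, from plant import arm gives the robot as it stands. The module is installed in compiled form; this text tells all that it offers.
- The arm moves only by the tool step_arm, never from a script. Its argument "plan" is a list of rows, each an object with "slide": the shift along the tool's x, y, z each as a share of 4 cm, from -1 to 1, a list of three; "angular": the turn, a rotation vector about the tool's x, y, z each as a share of 6 degrees, from -1 to 1, a list of three. In form: [{"slide": [dx, dy, dz], "angular": [wx, wy, wz]}, ...]. A call has 1 to 5 rows; each row shifts and turns the commanded pose from where the row before left it, along the tool's axes as they then stand; what a row does not reach is not made up. A row lasts 1/12 s, in which the tool goes at most 41.7 mm and 7.16 degrees, less where a joint would pass 70% of its speed; a pose out of reach is approached as far as the arm can. A call with a number of a shift or a turn outside -1 to 1 is refused whole. A call with a gripper value outside its range is refused whole. "claw" is the opening, from -1 (shut) to 1 (fully open), set as the call begins (left out, the last holds). The fingers move at their own pace and stop on an object; "squeeze" is the grip in N (left out, the last holds). Time passes only in rows, so rows that do not move let the fingers close. It gives the time, the measured TCP pose, the force, the opening and the grip force at its end, in the units of the state.
- arm.get_state(): the state, without advancing time (a new reading comes with each control period).
- arm.read_camera(name): name is "scene" or "side" or "wrist"; returns (picture, depth): 480x640x3 uint8, blue, green, red; 480x640 float32, m along the optical axis (not along the pixel's ray), 0 where there is no reading.
- arm.calibration(name): a dict with "intrinsics" (3x3 intrinsics, pixels), "dist_coeffs" ([k1, k2, p1, p2, k3] as OpenCV has them; the pictures are not rectified), "pose" (4x4, takes a point from camera to world coordinates). Camera axes: x right, y up, looking along -z (the intrinsics and any distortion apply to the point x, -y, -z); pixel columns grow to the right and rows downward; lengths in m; the calibration is good to about 2 mm. A picture is of the moment at which its call begins: read the wrist's pose just before it. calibration takes no time and is no camera call; for the wrist camera it gives the pose at the moment of the call.
- arm.job_done(): hands the job in; it is judged then, once.
The state is a dict: "time_s": time; "joint_positions": joint angles; "qd": joint speeds; "joint_torque": joint torques, N m; "tool_pos": TCP position; "eef_rot": TCP orientation; "force": force on the tool from outside, world axes, zero at the start; "wrist_torque": the same for the moment, N m; "grip_width": finger opening in m; "grip_force": force on a finger pad.
Only numpy, scipy, OpenCV 4.12 (cv2) and the standard library are available. Lean on these libraries where they do the work, as an engineer would, in place of code of your own. Each camera call takes 0.05 s, during which the arm holds its last target. There are 200 camera calls.

## Working session

There is one attempt and no reset: what is moved stays moved. The work goes in short steps, Python scripts to look and compute and a tool call to move; the robot and the scene stay as the last step left them, time stands still between calls to the robot, and variables do not carry over. Pictures are saved under pics/ and viewed, at most 10 in all, crops included, and the job is handed in when it is done.

Besides the shell and the picture viewer there is one more tool, called after "Call:" as name([rows], argument=value, ...), one row to a line, values as JSON. step_arm: Moves the arm, as the interface text tells. Shift numbers are shares of 4 cm and turn numbers shares of 6 degrees, none past 1 either way. Its arguments: {"type":"object","properties":{"plan":{"type":"array","items":{"type":"object","properties":{"slide":{"type":"array","items":{"type":"number","minimum":-1,"maximum":1}},"angular":{"type":"array","items":{"type":"number","minimum":-1,"maximum":1}}}}},"claw":{"type":"number"},"squeeze":{"type":"number"}},"required":["plan"]}

```bash
mkdir -p pics
cat > h.py <<'E'
import numpy as np, cv2
from plant import arm
def world(name,px,z,cal=None):
    c=cal or arm.calibration(name); K=np.array(c["intrinsics"],float);D=np.array(c["dist_coeffs"],float);T=np.array(c["pose"],float)
    n=cv2.undistortPoints(np.array(px,float).reshape(-1,1,2),K,D).reshape(-1,2)
    d=np.c_[n[:,0],-n[:,1],-np.ones(len(n))]@T[:3,:3].T
    o=T[:3,3]; return o+d*((z-o[2])/d[:,2])[:,None]
E
python3 - <<'E'
from h import *
s=arm.get_state();print(s["time_s"],s["tool_pos"],s["eef_rot"])
ims=[arm.read_camera(n)[0] for n in ("scene","wrist")]
for n,i in zip(("scene","wrist"),ims): cv2.imwrite(f"pics/{n}0.png",i); print(np.round(arm.calibration(n)["pose"],3))
E
```

```text
0.0 [6.24761453e-01 4.63277378e-05 2.36045924e-01] [-1.79933473e+02 -8.09497437e-03  8.99979724e+01]
[[ 0.741  0.276 -0.613 -0.387]
 [-0.672  0.288 -0.682 -0.721]
 [-0.012  0.917  0.399  0.604]
 [ 0.     0.     0.     1.   ]]
[[ 1.    -0.     0.002  0.625]
 [-0.     0.969  0.247  0.069]
 [-0.002 -0.247  0.969  0.386]
 [ 0.     0.     0.     1.   ]]
```

View pics/scene0.png

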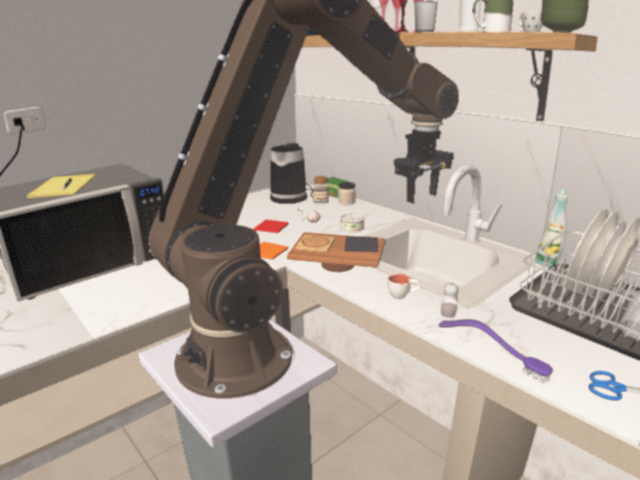

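View pics/wrist0.png

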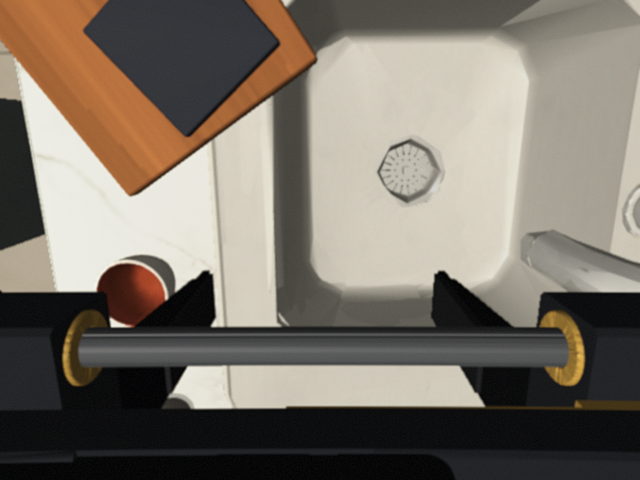

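The wrist view shows the slate (corners about (84,31), (189,135), (278,43)) on the near-right half of the stand, whose corners are at about (132,194) and (315,60). The cup is at (135,290). Measuring now.

Run:
```python
from h import *
a=world("wrist",[(84,31),(189,135),(278,43)],.072)
b=world("wrist",[(132,194),(315,60),(0,37)],.062)
print(a.round(3),b.round(3))
n=np.linalg.norm
print(n(a[0]-a[1]),n(a[1]-a[2]),n(b[0]-b[1]),"centre",(a[0]+a[2])/2)
an=lambda v:np.degrees(np.arctan2(v[1],v[0]))
print(an(a[2]-a[1]),an(a[0]-a[1]),an(b[1]-b[0]),an(b[2]-b[0]))
print(world("wrist",[(135,290)],.05))
```

```text
[[0.461 0.135 0.072]
 [0.527 0.067 0.072]
 [0.594 0.129 0.072]] [[0.476 0.022 0.062]
 [0.619 0.119 0.062]
 [0.397 0.133 0.062]]
0.09468577662816886 0.09091186219615385 0.17304384846647966 centre [0.52743641 0.13192387 0.072     ]
42.77697294919273 133.7612887943029 34.20543864689145 125.3756608302967
[[ 0.4634303  -0.06246399  0.05      ]]
```

Call:
step_arm([
  {"slide":[0.5,-0.74,-0.1]},
  {"slide":[0.5,-0.74,-0.1]},
  {"slide":[0.5,-0.74,-0.1]},
  {"slide":[0.5,-0.74,-0.1]},
  {"slide":[0.5,-0.74,-0.1]},
], claw=0.4)

```text
validation failed for argument at $.pl...
```

Call:
step_arm([
  {"slide":[0.5,-0.74,-0.1]},
  {"slide":[0.5,-0.74,-0.1]},
  {"angular":[0,0,1]},
  {"angular":[0,0,1]},
  {"angular":[0,0,1]},
])

```text
validation failed for argument at $.pl...
```

Call:
step_arm([
  {"angular":[0,0,1]},
  {"angular":[0,0,1]},
  {"angular":[0,0,1]},
  {"angular":[0,0,1]},
  {"angular":[0,0,1]},
])

```text
validation failed for argument at $.pl...
```

Call:
step_arm([
  {"angular":[0,0,1]},
  {"angular":[0,0,0.2]},
  {},
])

```text
validation failed for argument at $.pl...
```

Run:
```python
from h import *
s=arm.get_state();print(s["time_s"],s["tool_pos"],s["eef_rot"],s["grip_width"])
np.save("c1.npy",arm.calibration("wrist"),allow_pickle=True)
cv2.imwrite("pics/w1.png",arm.read_camera("wrist")[0])
```

```text
0.1 [6.24811048e-01 6.86762229e-05 2.36114857e-01] [-1.79942035e+02 -6.77881374e-03  9.00013741e+01] 0.0947842453872685
```

View pics/w1.png

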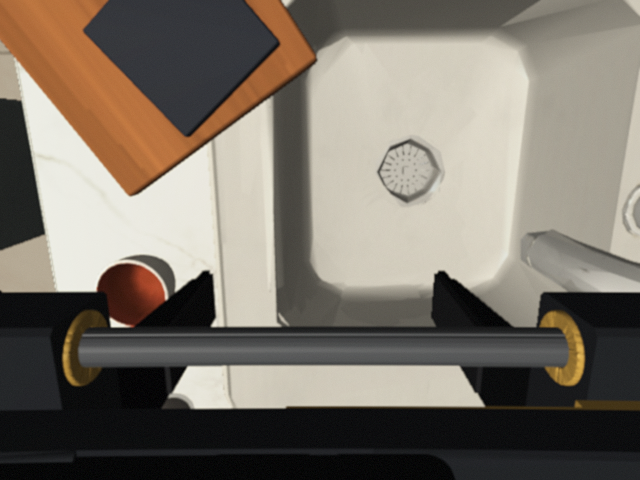

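The view is unchanged because the moves were refused: each row needs both fields. I'll resend them with both.

Call:
step_arm([
  {"slide":[0.5,-0.74,-0.1],"angular":[0,0,0]},
  {"slide":[0.5,-0.74,-0.1],"angular":[0,0,0]},
  {"slide":[0.5,-0.74,-0.1],"angular":[0,0,0]},
  {"slide":[0.5,-0.74,-0.1],"angular":[0,0,0]},
  {"slide":[0.5,-0.74,-0.1],"angular":[0,0,0]},
], claw=0.4)

```text
time_s: 0.57
tool_pos: [0.4754, 0.1006, 0.2566]
eef_rot: [-180.0, -0.0, 90.0]
force: [0.8, 0.8, -0.1]
grip_width: 0.069
grip_force: 0.0
```

Call:
step_arm([
  {"slide":[0.5,-0.74,-0.1],"angular":[0,0,0]},
  {"slide":[0.5,-0.74,-0.1],"angular":[0,0,0]},
  {"slide":[0,0,0],"angular":[0,0,1]},
  {"slide":[0,0,0],"angular":[0,0,1]},
  {"slide":[0,0,0],"angular":[0,0,1]},
])

```text
time_s: 0.98
tool_pos: [0.4173, 0.1405, 0.2649]
eef_rot: [180.0, -0.0, 71.8]
force: [-0.1, -0.2, -0.2]
grip_width: 0.0665
grip_force: 0.0
```

Call:
step_arm([
  {"slide":[0,0,0],"angular":[0,0,1]},
  {"slide":[0,0,0],"angular":[0,0,1]},
  {"slide":[0,0,0],"angular":[0,0,1]},
  {"slide":[0,0,0],"angular":[0,0,1]},
  {"slide":[0,0,0],"angular":[0,0,1]},
])

```text
time_s: 1.4
tool_pos: [0.4177, 0.14, 0.2646]
eef_rot: [-180.0, 0.0, 41.7]
force: [0.0, 0.4, 0.6]
grip_width: 0.0665
grip_force: 0.0
```

Call:
step_arm([
  {"slide":[0,0,0],"angular":[0,0,1]},
  {"slide":[0,0,0],"angular":[0,0,0.2]},
  {"slide":[0,0,0],"angular":[0,0,0]},
])

```text
time_s: 1.65
tool_pos: [0.4178, 0.14, 0.2646]
eef_rot: [-180.0, 0.0, 34.9]
force: [0.6, 0.0, 1.4]
grip_width: 0.0667
grip_force: 0.0
```

Run:
```python
from h import *
s=arm.get_state();print(s["time_s"],s["tool_pos"],s["eef_rot"],s["grip_width"])
np.save("c1.npy",arm.calibration("wrist"),allow_pickle=True)
cv2.imwrite("pics/w2.png",arm.read_camera("wrist")[0])
```

```text
1.65 [0.41775702 0.13999102 0.26457583] [-1.79998297e+02  6.48711670e-03  3.48771738e+01] 0.06665835812451393
```

View pics/w2.png

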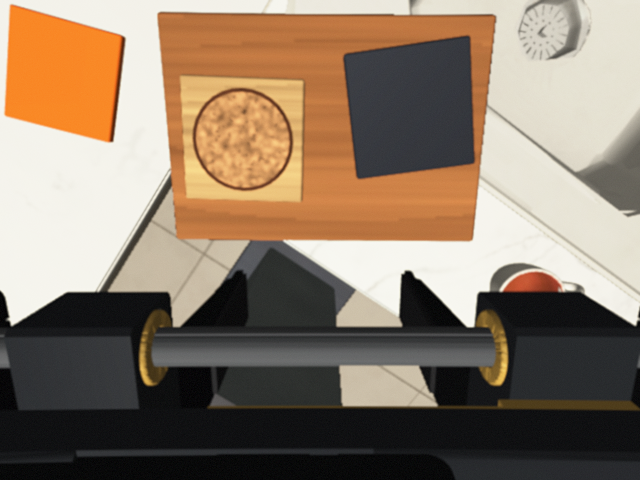

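The whole stand is now in view: far corners (159,13) and (495,15), near corners (177,238) and (472,240). The slate's corners are at (345,54), (470,36), (474,163) and (358,178), and the cork coaster is to the left.

```bash
cat >> h.py <<'E'
def slate(im,roi):
    x0,y0,x1,y1=roi; m=np.zeros(im.shape[:2],np.uint8); m[y0:y1,x0:x1]=(im[y0:y1,x0:x1].max(2)<85)*255
    cs=cv2.findContours(m,cv2.RETR_EXTERNAL,cv2.CHAIN_APPROX_NONE)[0]
    c=max(cs,key=cv2.contourArea); return cv2.boxPoints(cv2.minAreaRect(c)),cv2.approxPolyDP(c,8,True).reshape(-1,2)
E
python3 - <<'E'
from h import *
c=np.load("c1.npy",allow_pickle=True).item(); im=cv2.imread("pics/w2.png")
_,p=slate(im,(310,15,490,225)); print(p)
S=world("wrist",p,.072,c); s=world("wrist",[(159,13),(495,15),(472,240),(177,238)],.062,c)
n=np.linalg.norm;print([n(S[i]-S[i-1]).round(4) for i in range(len(S))],[n(s[i]-s[i-1]).round(4) for i in range(4)])
ctr=s.mean(0);ex=(s[1]+s[0]-s[2]-s[3]);ey=s[0]+s[3]-s[1]-s[2]; ex/=n(ex);ey/=n(ey)
ang=np.degrees(np.arctan2(ex[1],ex[0]));print("stand",ctr,ang,np.degrees(np.arctan2(ey[1],ey[0])))
print("slate corners in stand",np.c_[(S-ctr)@ex,(S-ctr)@ey].round(4))
t=np.array(arm.get_state()["tool_pos"])-ctr;print("tool",t@ex,t@ey)
E
```

```text
[[467  36]
 [344  56]
 [358 177]
 [473 161]]
[np.float64(0.0931), np.float64(0.093), np.float64(0.0923), np.float64(0.0934)] [np.float64(0.1769), np.float64(0.2558), np.float64(0.1771), np.float64(0.2575)]
stand [0.47375501 0.17668928 0.062     ] 34.308027762762094 124.51312089423787
slate corners in stand [[ 0.0724 -0.1054]
 [ 0.0581 -0.0135]
 [-0.0332 -0.0267]
 [-0.0196 -0.1192]]
tool -0.06692493816660158 0.001501025388826355
```

Call:
step_arm([
  {"slide":[0.84,0.34,0],"angular":[0,0,0.08]},
  {"slide":[0.84,0.34,0],"angular":[0,0,0]},
  {"slide":[0.84,0.34,0],"angular":[0,0,0]},
  {"slide":[0.84,0.34,0],"angular":[0,0,0]},
  {"slide":[0.84,0.34,0],"angular":[0,0,0]},
])

```text
time_s: 2.12
tool_pos: [0.5964, 0.1792, 0.2645]
eef_rot: [180.0, 0.0, 34.5]
force: [0.2, -0.9, 0.0]
grip_width: 0.0665
grip_force: 0.0
```

Call:
step_arm([
  {"slide":[0,0,0.9],"angular":[0,0,0]},
  {"slide":[0,0,0.9],"angular":[0,0,0]},
  {"slide":[0,0,0.9],"angular":[0,0,0]},
  {"slide":[0,0,0.9],"angular":[0,0,0]},
  {"slide":[0,0,0.4],"angular":[0,0,0]},
])

```text
time_s: 2.53
tool_pos: [0.5931, 0.1785, 0.1001]
eef_rot: [-179.9, 0.3, 34.5]
force: [0.1, 0.3, -0.2]
grip_width: 0.0665
grip_force: 0.0
```

Call:
step_arm([
  {"slide":[0,0,0.4],"angular":[0,0,0]},
  {"slide":[0,0,0],"angular":[0,0,0]},
  {"slide":[0,0,0],"angular":[0,0,0]},
])

```text
time_s: 2.78
tool_pos: [0.5947, 0.1788, 0.0882]
eef_rot: [-180.0, 0.1, 34.4]
force: [0.7, -0.6, 0.2]
grip_width: 0.0665
grip_force: 0.0
```

Run:
```python
from h import *
s=arm.get_state();print(s["time_s"],s["tool_pos"],s["eef_rot"],s["grip_width"],s["force"])
a=np.radians(34.4);d=np.array(s["tool_pos"])[:2]-[.4738,.1767];print(d@[np.cos(a),np.sin(a)],d@[-np.sin(a),np.cos(a)])
cv2.imwrite("pics/s3.png",arm.read_camera("side")[0])
```

```text
2.7833 [0.59471142 0.1788319  0.088242  ] [-1.79969376e+02  7.31405752e-02  3.44279675e+01] 0.0665383453260906 [ 0.68766448 -0.61843942  0.21129158]
0.1009701015432645 -0.0665519000861418
```

View pics/s3.png

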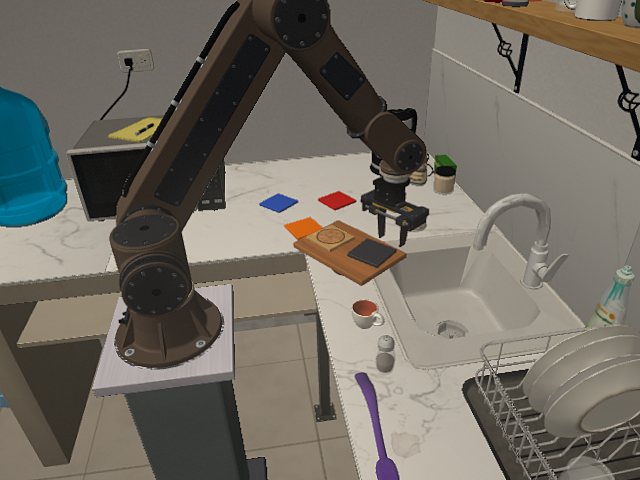

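The fingertips (about (400,235)) stand behind the slate (372,250), clear of it. Next is a slow push.

Call:
step_arm([
  {"slide":[-0.12,0,0.02],"angular":[0,0,0]},
  {"slide":[-0.12,0,0],"angular":[0,0,0]},
  {"slide":[-0.12,0,0],"angular":[0,0,0]},
  {"slide":[-0.12,0,0],"angular":[0,0,0]},
  {"slide":[-0.12,0,0],"angular":[0,0,0]},
])

```text
time_s: 3.25
tool_pos: [0.5748, 0.165, 0.0884]
eef_rot: [180.0, -0.1, 34.3]
force: [0.1, -0.4, 0.4]
grip_width: 0.0668
grip_force: 0.4
```

Call:
step_arm([
  {"slide":[-0.12,0,0],"angular":[0,0,0]},
  {"slide":[-0.12,0,0],"angular":[0,0,0]},
  {"slide":[-0.12,0,0],"angular":[0,0,0]},
  {"slide":[-0.12,0,0],"angular":[0,0,0]},
  {"slide":[-0.12,0,0],"angular":[0,0,0]},
])

```text
time_s: 3.67
tool_pos: [0.5549, 0.1516, 0.0879]
eef_rot: [180.0, -0.0, 34.3]
force: [1.0, 0.8, 1.8]
grip_width: 0.0662
grip_force: 0.8
```

Run:
```python
from h import *
s=arm.get_state()
np.save("c4.npy",arm.calibration("wrist"),allow_pickle=True)
w=arm.read_camera("wrist")[0];i=arm.read_camera("side")[0]
cv2.imwrite("pics/w4.png",np.hstack([cv2.resize(w,(400,300)),cv2.resize(i[200:320,270:430],(400,300))]))
print(s["tool_pos"],s["eef_rot"])
```

```text
[0.55491921 0.15160703 0.08793083] [ 1.79994373e+02 -2.22452662e-02  3.43142462e+01]
```

View pics/w4.png

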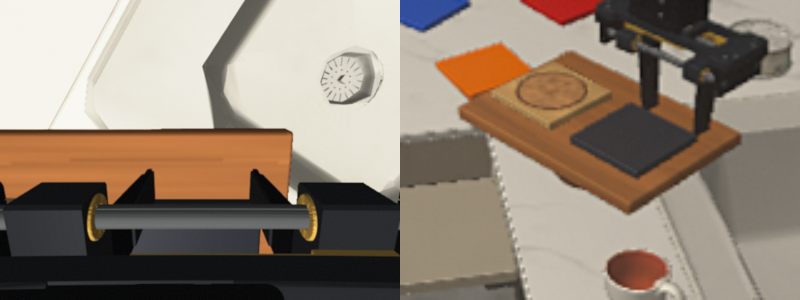

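The slate is being pushed and has squared up against both fingers, with the cork coaster undisturbed. I'll carry on.

Call:
step_arm([
  {"slide":[-0.12,0,0],"angular":[0,0,0]},
  {"slide":[-0.12,0,0],"angular":[0,0,0]},
  {"slide":[-0.12,0,0],"angular":[0,0,0]},
  {"slide":[-0.12,0,0],"angular":[0,0,0]},
  {"slide":[-0.12,0,0],"angular":[0,0,0]},
])

```text
time_s: 4.18
tool_pos: [0.5349, 0.138, 0.0878]
eef_rot: [180.0, 0.0, 34.3]
force: [1.3, 0.7, -0.6]
grip_width: 0.0666
grip_force: 0.5
```

Call:
step_arm([
  {"slide":[-0.12,0,0],"angular":[0,0,0]},
  {"slide":[-0.12,0,0],"angular":[0,0,0]},
  {"slide":[-0.12,0,0],"angular":[0,0,0]},
  {"slide":[-0.12,0,0],"angular":[0,0,0]},
  {"slide":[-0.12,0,0],"angular":[0,0,0]},
])

```text
time_s: 4.6
tool_pos: [0.5151, 0.1245, 0.0878]
eef_rot: [180.0, 0.0, 34.3]
force: [0.6, 0.1, 0.4]
grip_width: 0.0667
grip_force: 0.3
```

Call:
step_arm([
  {"slide":[-0.1,0,0],"angular":[0,0,0]},
  {"slide":[-0.1,0,0],"angular":[0,0,0]},
  {"slide":[0,0,0],"angular":[0,0,0]},
])

```text
time_s: 4.85
tool_pos: [0.5083, 0.1199, 0.0878]
eef_rot: [-180.0, 0.0, 34.3]
force: [0.5, 0.1, 0.4]
grip_width: 0.0666
grip_force: 0.0
```

Run:
```python
from h import *
s=arm.get_state();print(s["time_s"],s["tool_pos"],s["eef_rot"],s["force"])
a=np.radians(34.4);d=np.array(s["tool_pos"])[:2]-[.4738,.1767];print(d@[np.cos(a),np.sin(a)],d@[-np.sin(a),np.cos(a)])
```

```text
4.85 [0.50825624 0.11986408 0.08783175] [-1.79987959e+02  3.22386136e-02  3.43137447e+01] [0.53033871 0.06775794 0.37035521]
-0.003680115369191676 -0.06636272345764291
```

Call:
step_arm([
  {"slide":[0.2,0,0],"angular":[0,0,0]},
  {"slide":[0,0,-0.9],"angular":[0,0,0]},
  {"slide":[0,0,-0.9],"angular":[0,0,0]},
  {"slide":[0,0,-0.9],"angular":[0,0,0]},
  {"slide":[0,0,-0.9],"angular":[0,0,0]},
])

```text
time_s: 5.27
tool_pos: [0.5158, 0.1251, 0.2336]
eef_rot: [-180.0, 0.0, 34.3]
force: [0.6, 0.1, -0.6]
grip_width: 0.0663
grip_force: 0.0
```

Call:
step_arm([
  {"slide":[-0.6,0,-0.7],"angular":[0,0,0]},
  {"slide":[-0.9,0,0],"angular":[0,0,0]},
  {"slide":[-0.9,0,0],"angular":[0,0,0]},
  {"slide":[0,0,0],"angular":[0,0,0]},
  {"slide":[0,0,0],"angular":[0,0,0]},
])

```text
time_s: 5.68
tool_pos: [0.436, 0.0703, 0.2606]
eef_rot: [180.0, -0.1, 34.3]
force: [0.8, 0.2, 1.3]
grip_width: 0.0667
grip_force: 0.0
```

Run:
```python
from h import *
s=arm.get_state();print(s["time_s"],s["tool_pos"],s["eef_rot"])
np.save("c5.npy",arm.calibration("wrist"),allow_pickle=True)
cv2.imwrite("pics/w5.png",arm.read_camera("wrist")[0])
```

```text
5.6833 [0.43603251 0.07030917 0.2606269 ] [ 1.79958400e+02 -6.62836135e-02  3.42502258e+01]
```

View pics/w5.png

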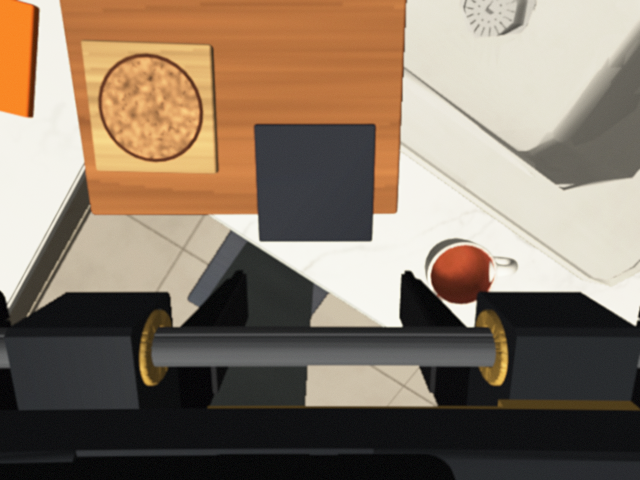

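The slate is square to the stand and overhangs the near edge: its near side is at row 241 (cols 259–372), and the stand edge runs from (92,214) to (397,213). I'll work out how far it sticks out.

Run:
```python
from h import *
c=np.load("c5.npy",allow_pickle=True).item(); n=np.linalg.norm
e=world("wrist",[(92,214),(397,213)],.062,c); S=world("wrist",[(255,125),(375,125),(372,241),(259,241)],.072,c)
u=e[0]-e[1];u/=n(u); v=np.array([u[1],-u[0],0])
print("stand len",n(e[0]-e[1]),"slate",[n(S[i]-S[i-1]).round(4) for i in range(4)])
print("x from edge",[((p-e[1])@v).round(4) for p in S])
a=lambda w:np.degrees(np.arctan2(w[1],w[0]));print("angles",a(u),a(S[3]-S[2]),a(S[0]-S[1]))
```

```text
stand len 0.25855083932260603 slate [np.float64(0.094), np.float64(0.0941), np.float64(0.0941), np.float64(0.0951)]
x from edge [np.float64(0.0725), np.float64(0.0721), np.float64(-0.0219), np.float64(-0.0216)]
angles 124.47377750107572 124.25397455039769 124.25920815325851
```

It sticks out about 22.5 mm, so it needs about 7 mm more. I'm retracing the path behind the slate.

Call:
step_arm([
  {"slide":[0.85,0,0],"angular":[0,0,0]},
  {"slide":[0.85,0,0],"angular":[0,0,0]},
  {"slide":[0.8,0,0],"angular":[0,0,0]},
  {"slide":[0,0,0.8],"angular":[0,0,0]},
  {"slide":[0,0,0.8],"angular":[0,0,0]},
])

```text
time_s: 6.15
tool_pos: [0.5216, 0.1289, 0.1952]
eef_rot: [179.9, -0.2, 34.4]
force: [-0.0, -0.7, -0.7]
grip_width: 0.0666
grip_force: 0.0
```

Call:
step_arm([
  {"slide":[0,0,0.8],"angular":[0,0,0]},
  {"slide":[0,0,0.8],"angular":[0,0,0]},
  {"slide":[0,0,0.6],"angular":[0,0,0]},
  {"slide":[0,0,0.3],"angular":[0,0,0]},
  {"slide":[0,0,0],"angular":[0,0,0]},
])

```text
time_s: 6.57
tool_pos: [0.5187, 0.1276, 0.0926]
eef_rot: [-179.9, 0.2, 34.4]
force: [-0.8, -0.5, 0.6]
grip_width: 0.0665
grip_force: 0.0
```

Call:
step_arm([
  {"slide":[0,0,0.2],"angular":[0,0,0]},
  {"slide":[0,0,0],"angular":[0,0,0]},
  {"slide":[0,0,0],"angular":[0,0,0]},
])

```text
time_s: 6.82
tool_pos: [0.5194, 0.1273, 0.0882]
eef_rot: [180.0, -0.0, 34.3]
force: [0.6, -0.1, 0.1]
grip_width: 0.0662
grip_force: 0.0
```

Call:
step_arm([
  {"slide":[-0.11,0,0],"angular":[0,0,-0.03]},
  {"slide":[-0.1,0,0],"angular":[0,0,0]},
  {"slide":[-0.1,0,0],"angular":[0,0,0]},
  {"slide":[-0.1,0,0],"angular":[0,0,0]},
  {"slide":[-0.1,0,0],"angular":[0,0,0]},
])

```text
time_s: 7.23
tool_pos: [0.502, 0.1152, 0.0883]
eef_rot: [180.0, -0.1, 34.5]
force: [1.2, 0.7, 0.7]
grip_width: 0.067
grip_force: 0.7
```

Call:
step_arm([
  {"slide":[0,0,0],"angular":[0,0,0]},
  {"slide":[0,0,0],"angular":[0,0,0]},
])

```text
time_s: 7.4
tool_pos: [0.5019, 0.1153, 0.088]
eef_rot: [180.0, 0.0, 34.5]
force: [-0.4, 0.7, 0.6]
grip_width: 0.0662
grip_force: 0.0
```

Call:
step_arm([
  {"slide":[0.2,0,0],"angular":[0,0,0]},
  {"slide":[0,0,-0.9],"angular":[0,0,0]},
  {"slide":[0,0,-0.9],"angular":[0,0,0]},
  {"slide":[0,0,-0.9],"angular":[0,0,0]},
  {"slide":[0,0,-0.9],"angular":[0,0,0]},
])

```text
time_s: 7.82
tool_pos: [0.5088, 0.1203, 0.2335]
eef_rot: [-180.0, 0.0, 34.5]
force: [1.3, 0.3, 0.2]
grip_width: 0.0666
grip_force: 0.0
```

Call:
step_arm([
  {"slide":[-0.6,0,-0.7],"angular":[0,0,0]},
  {"slide":[-0.9,0,0],"angular":[0,0,0]},
  {"slide":[-0.7,0,0],"angular":[0,0,0]},
  {"slide":[0,0,0],"angular":[0,0,0]},
  {"slide":[0,0,0],"angular":[0,0,0]},
])

```text
time_s: 8.23
tool_pos: [0.4361, 0.0699, 0.2605]
eef_rot: [180.0, -0.1, 34.4]
force: [0.8, -0.6, 1.1]
grip_width: 0.0666
grip_force: 0.0
```

Run:
```python
from h import *
s=arm.get_state();print(s["time_s"],s["tool_pos"],s["eef_rot"])
np.save("c6.npy",arm.calibration("wrist"),allow_pickle=True)
cv2.imwrite("pics/w6.png",arm.read_camera("wrist")[0])
```

```text
8.2333 [0.43605789 0.0699459  0.26051758] [ 1.79960929e+02 -5.97239725e-02  3.44394678e+01]
```

View pics/w6.png

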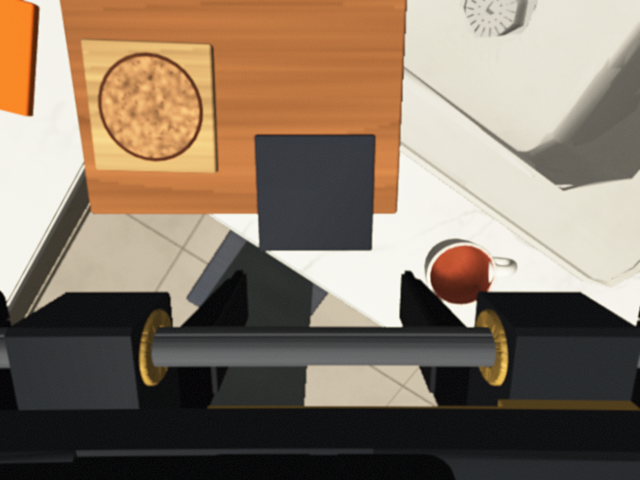

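The slate's near side is now at row 250 and its far side at row 135, level with the stand edge at row 213. The cork coaster and the cup have not moved.

Run:
```python
from h import *
c=np.load("c6.npy",allow_pickle=True).item(); n=np.linalg.norm
e=world("wrist",[(92,213.5),(397,213)],.062,c); S=world("wrist",[(256,135),(375,135),(372,250),(260,250.5)],.072,c)
u=e[0]-e[1];u/=n(u); v=np.array([u[1],-u[0],0])
x=[(p-e[1])@v for p in S]; print(np.round(x,4),"overhang",48-1000*np.mean(x))
a=lambda w:np.degrees(np.arctan2(w[1],w[0]));print(a(u),a(S[3]-S[2]),a(S[0]-S[1]))
if 27<48-1000*np.mean(x)<33: print(arm.job_done())
```

```text
[ 0.0647  0.0645 -0.0298 -0.0301] overhang 30.683001659939737
124.56682207975683 124.70858706689917 124.4454628983855
the job is handed in; nothing more can be done
None
```

The job is handed in: the slate coaster sticks out about 30 mm over the stand's near long edge, within about 0.2° of square by my measurement; the cork coaster and cup show no movement in the last picture, and the salt shaker was outside that view but nowhere near the arm's path.

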